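# Set the length stop of the cut-off rail

## Robot

A 6-joint arm with a two-finger parallel gripper is mounted at the origin on the work surface. World frame = base frame: x ahead of the robot, y to its left, z up, the work surface at z = 0. Lengths are in m, angles in rad, forces in N, time in s.
With the tool pointing down it reaches from about 0.375 to 0.9 m from the base axis. Payload 3.1 kg.
Tool frame: the origin (TCP) lies between the finger pads; the fingertips stand robot.tip_extent ahead of it and the grasp point (between the pads) lies 3 mm ahead of it (robot.tip_extent is the distance from the TCP to the fingertips, in m); z points along the fingers, x is the direction in which the jaws open and shut, and the axes are right-handed (so a half turn about z gives the same grasp; the last joint's range is limited). The gripper opens to 87 mm and grips with 3 to 60 N. Pads are 19 mm wide; open, the fingers measure 117 mm over their backs; the gripper's body (75 mm by 190 mm) begins 51 mm behind the grasp point.
Start: joints at [-1.387, 0.527, 1.433, -0, 1.181, -0.178], TCP at [0.221, -0.585, 0.245] pointing down, gripper open.
Joint ranges: [-3.08, 3.08], [-0.75, 2.2], [0.22, 2.44], [-1.43, 4.57], [0, 2.65], [-2.85, 2.85]. Speed limits (rad/s): [2.79, 2.79, 3.14, 3.14, 3.14, 3.14].

## Interface

Orientations are given as a unit quaternion [x, y, z, w].
In Python, from rig import robot, cams gives the robot as it stands.
- The arm moves only by the tool carry_out, never from a script. Its argument "steps" is a list of rows, each a list of 3 entries, a list of its own where there are three numbers: the shift along the world's x, y, z in cm, then the turn about the world's z in degrees, then the closure, from 0 (fully open) to 1 (shut). In form: [[[dx, dy, dz], spin, fingers], ...]. A call has 1 to 10 rows; each row shifts and turns the pose as measured when the row begins; what a row does not reach is not made up. A row lasts 1/10 s, in which the tool goes at most 50 mm and 8.59 degrees, less where a joint would pass 70% of its speed; a pose out of reach is approached as far as the arm can. A call with a gripper value outside its range is refused whole. The fingers move at their own pace and stop on an object; "squeeze" is the grip in N (left out, the last holds). Time passes only in rows, so rows that do not move let the fingers close. It gives the time, the measured TCP pose, the force and the opening at its end, in the units of the state.
- robot.get_obs(): the state, without advancing time (a new reading comes with each control period).
- cams.camera(name): name is "scene" or "top" or "wrist"; returns a dict with "pixels" (480x640x3 uint8, red, green, blue), "fx", "fy", "cx", "cy" (pixels), "k1" (the pictures are not rectified: a ray, as slopes to the right and down, at radius r is drawn at 1 + k1 r^2 times it, then the intrinsics apply), "eye" and "rotation" of the camera in the world. Camera axes: x right, y up, looking along -z (the intrinsics and any distortion apply to the point x, -y, -z); pixel columns grow to the right and rows downward; lengths in m; the calibration is good to about 2 mm. A picture is of the moment at which its call begins. There is no depth.
- robot.hand_in(): hands the job in, once; it reports no verdict.
The state is a dict: "time": time; "q": joint angles; "joint_velocities": joint speeds; "joint_torque": joint torques, N m; "position": TCP position; "tool_rot": TCP orientation; "ft_force": force on the tool from outside, world axes, zero at the start; "moment": the same for the moment, N m; "grip_width": finger opening in m.
Only numpy, scipy, OpenCV 4.12 (cv2) and the standard library are available. Lean on these libraries where they do the work, as an engineer would, in place of code of your own. Each camera call takes 0.05 s, during which the arm holds its last target. There are 200 camera calls.

## Task

The carriage of the cut-off rail has to stand at the marked stop, the block that carries a round disc on a short post, so that the next pieces are cut to that length. With the fingertips, press the rubber pad in the middle of the carriage down to free its brake and, keeping it pressed, push the carriage along the rail until it is right up against that stop; then let go so that the pad springs back up. Do not force the carriage along with its brake on, do not pick anything up, and leave everything else on the bench where it is.

Things in the scene. Friction and masses are not known exactly. Their poses are not given: they have to be found in the camera images.
- rail: fixed aluminium rail, 500 mm long, foot 80 mm wide, top face 34 mm above the table; origin on the table under its middle; y axis along the rail, z up. At its -y end, 255 to 340 mm from the origin, stands a grey shear head 110 mm tall, its handle reaching to 465 mm and 130 mm height
- carriage_mid (a point): on the carriage: centre of the pad's top face when up, 58 mm above the table; does not sink with the pad; axes as the rail's. The dark steel carriage is 80 mm along the rail, 70 mm across; at each end a cheek 12 mm thick rises 10 mm above the pad; the gap between the cheeks is 56 mm, open across the rail. The black ribbed pad in it is 48 mm along the rail, 56 mm across
- carriage (a joint): position of the carriage along the rail in m, along the rail's +y, 0 at the rail's middle. With the pad up a spring brake holds it against about 15 N along the rail; with the pad pressed it slides with about 1 N
- pad (a joint): how far the pad is pressed, in rad: it tips about its edge on the rail's -x side, 30 mm from its middle. Between -0.04 and -0.02 when up (brake on); the brake is free from 0.02 on (middle down 1.5 mm); 0.17 at the bottom (middle down 6 mm). Pressing at its middle takes about 6 to 13 N. It springs back by itself
- stop_marked: the marked stop: fixed aluminium block 70 mm across and 30 mm along the rail, top 67 mm above the table, with a steel disc 34 mm across on a post, disc top 92 mm above the table; origin at table height under its centre, axes as the rail's. On either side of the carriage. The carriage touches it when carriage_mid is 55 mm from this origin horizontally
- stop_plain: the other stop, on the other side of the carriage: the same block without post and disc; origin likewise
- coupling: loose bystander: steel conduit coupling, a tube 34 mm across and 45 mm tall, standing; origin under its centre
- screwdriver: loose bystander: screwdriver lying on the table; origin under it
- junction_box: loose bystander: grey open junction box 85 x 85 x 45 mm; origin under its centre
- tape_roll: loose bystander: black roll of tape 66 mm across, 19 mm tall, lying flat; origin under its centre
- jar: loose bystander: closed jar 56 mm across, 70 mm tall; origin under its centre
- rail_offcut: loose bystander: offcut of steel mounting rail, 110 x 27 x 8 mm, lying flat; origin under its centre
- wrench: loose bystander: wrench lying on the table; origin under it

How it is judged:
By the outcome, as a careful person would: the job done as asked, in the order asked, and still so for the second after the job is handed in, with the robot touching nothing.
It also fails if it takes over 35 s, if anything falls off the work surface, if the arm or the gripper's body presses on something with over 40 N, if the wrist force passes 120 N, or if a joint passes its speed limit or range.

## Working session

There is one attempt and no reset: what is moved stays moved. The work goes in short steps, Python scripts to look and compute and a tool call to move; the robot and the scene stay as the last step left them, time stands still between calls to the robot, and variables do not carry over. Pictures are saved under pics/ and viewed, about 8 in all and at most 12, crops included, and the job is handed in when it is done.

Besides the shell and the picture viewer there is one more tool, called after ">>>" by a JSON object that holds its "name" and its "arguments". carry_out: Moves the arm, as the interface text tells. Its arguments: {"type":"object","properties":{"steps":{"type":"array"},"squeeze":{"type":"number"}},"required":["steps"]}

```bash
mkdir -p pics
cat > h.py <<'E'
import numpy as np, cv2
from rig import robot, cams
def snap(n,f):
    c=cams.camera(n); cv2.imwrite(f,np.ascontiguousarray(c["pixels"][:,:,::-1])); return c
def K(c): return np.array([[c["fx"],0,c["cx"]],[0,c["fy"],c["cy"]],[0,0,1.]]),np.array([c["k1"],0,0,0,0.])
def world(c,uv,z):
    k,d=K(c); p=cv2.undistortPoints(np.array(uv,float).reshape(-1,1,2),k,d).reshape(-1,2)
    r=np.c_[p[:,0],-p[:,1],-np.ones(len(p))]@np.array(c["rotation"]).T; e=np.array(c["eye"])
    return e+r*((np.broadcast_to(z,len(p))-e[2])/r[:,2])[:,None]
def pix(c,P):
    k,d=K(c); q=(np.atleast_2d(P)-np.array(c["eye"]))@np.array(c["rotation"])
    return cv2.projectPoints(q*[1,-1,-1],np.zeros(3),np.zeros(3),k,d)[0].reshape(-1,2)
E
python3 - <<'E'
from h import *
import pickle
for n in("top","scene"):
    c=snap(n,f"pics/{n}0.png"); pickle.dump(c,open(n+"0.pkl","wb")); print(n,c["eye"],c["rotation"],c["fx"],c["k1"])
print(robot.get_obs(),robot.tip_extent)
E
```

```text
top [0.34694464 0.04350258 1.07287963] [ 0.08573767 -0.07495117 -0.67703682  0.72708495] 550.480464973311 0.04414445475940933
scene [ 1.23084867 -0.05337439  0.67343217] [0.29062057 0.2609128  0.60074488 0.69754554] 558.5079591326106 -0.007005301716522293
{'time': 0.1, 'q': array([-1.38751899e+00,  5.28375056e-01,  1.43375164e+00,  6.14769986e-06,
        1.18141794e+00, -1.78502397e-01]), 'joint_velocities': array([ 0.00031367, -0.00294248, -0.00427374,  0.00099151, -0.00241259,
       -0.00064181]), 'joint_torque': array([-1.01746919e-04, -4.40985739e+01, -1.77151412e+01,  6.35704421e-02,
        5.34222624e-02, -4.08053427e-05]), 'position': array([ 0.2211268 , -0.58392282,  0.24367548]), 'tool_rot': array([ 8.22780603e-01, -5.68358274e-01, -6.89767104e-04, -6.90491854e-04]), 'ft_force': array([ 0.42924117,  0.99012133, -0.32993247]), 'moment': array([-0.06215015, -0.07842805, -0.01789681]), 'grip_width': 0.0872120386816284} 0.022
```

View pics/top0.png

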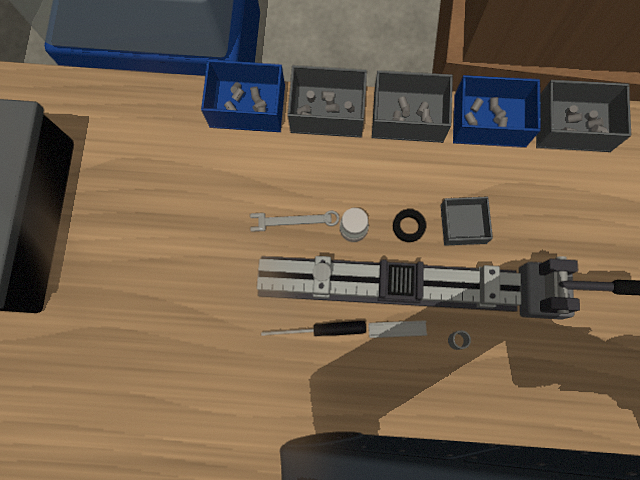

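View pics/scene0.png

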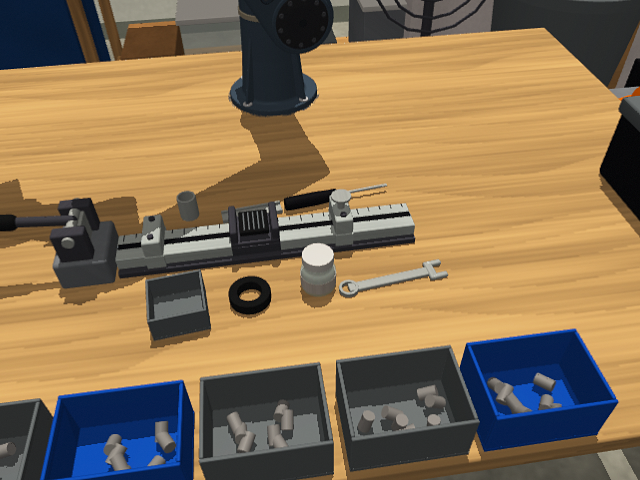

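The top picture shows the disc stop at about (322,272), the carriage at (401,281), the plain stop at (490,286) and the shear head at (548,287). The marked stop is therefore on the rail's +y side. In the scene picture the disc is at (341,197) and the pad at (255,220). I'll zoom in on both to measure.

```bash
sed -i 's/^from rig/from scipy.spatial.transform import Rotation as R\nfrom rig/; s/np.array(c\["rotation"\])/R.from_quat(c["rotation"]).as_matrix()/' h.py
python3 - <<'E'
from h import *
a=cv2.imread("pics/top0.png")[240:320,250:530]; b=cv2.imread("pics/scene0.png")[180:280,220:420]
a=cv2.resize(a,(784,224),interpolation=2); b=cv2.resize(b,(700,350),interpolation=2)
o=np.zeros((580,800,3),np.uint8); o[:224,:784]=a; o[228:578,:700]=b
cv2.imwrite("pics/z.png",o)
import pickle
c=pickle.load(open("top0.pkl","rb")); print(world(c,[[401,281],[322,270],[258,274],[520,288]],[.058,.092,.034,.034]))
E
```

```text
[[ 0.52214611 -0.07278186  0.058     ]
 [ 0.52623029  0.07435091  0.092     ]
 [ 0.52045005  0.19779971  0.034     ]
 [ 0.52910675 -0.29932381  0.034     ]]
```

View pics/z.png

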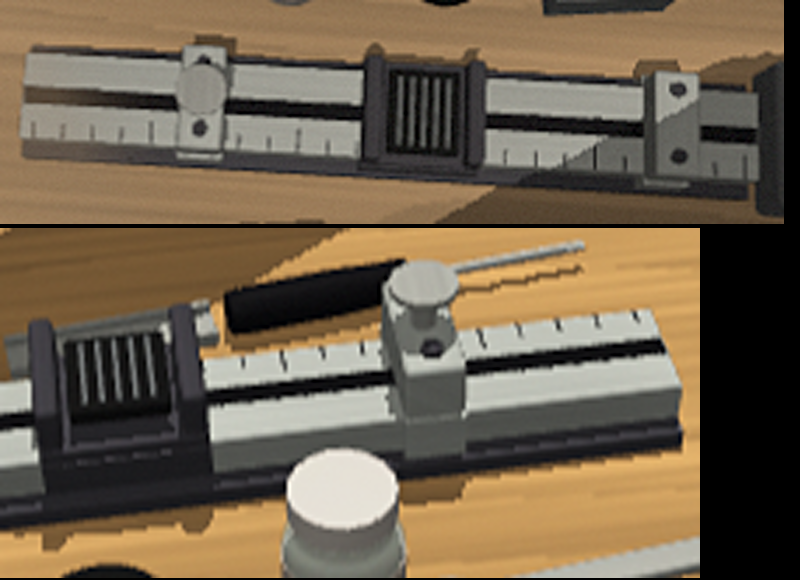

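Run:
```python
from h import *
import pickle
t=pickle.load(open("top0.pkl","rb")); s=pickle.load(open("scene0.pkl","rb"))
T=lambda u,v:[250+u/2.8,240+v/2.8]; S=lambda u,v:[220+u/3.5,180+(v-228)/3.5]
p=world(t,[T(425,113),T(204,90),T(202.5,100),T(670,128)],[.058,.092,.067,.067]);print(p)
print(world(s,[S(117,376),S(424,283)],[.058,.092]))
# rail top-face edges and cheek rims
e=world(t,[T(25,47),T(758,92),T(22,140),T(755,180)],[.034]*4);print(e)
print(world(t,[T(364,110),T(485,117)],.068))
a=e[0]+e[2]-e[1]-e[3]; print("rail dir",a[:2]/np.hypot(*a[:2]),np.degrees(np.arctan2(-a[0],a[1])))
a=(p[2]-p[3])[:2];L=np.hypot(*a);print(a/L,L,"disc-pad",np.linalg.norm((p[1]-p[0])[:2]), "stop-pad",np.linalg.norm((p[2]-p[0])[:2]))
print(R.from_quat(robot.get_obs()["tool_rot"]).as_matrix())
```

```text
[[ 0.52345952 -0.07418683  0.058     ]
 [ 0.522415    0.07251128  0.092     ]
 [ 0.52012526  0.07374254  0.067     ]
 [ 0.5234873  -0.23298582  0.067     ]]
[[ 0.53077534 -0.07274075  0.058     ]
 [ 0.52666394  0.07489925  0.092     ]]
[[ 0.5540742   0.19941767  0.034     ]
 [ 0.55829074 -0.30089061  0.034     ]
 [ 0.48973707  0.19494196  0.034     ]
 [ 0.49819237 -0.29839379  0.034     ]]
[[ 0.52085108 -0.03294483  0.068     ]
 [ 0.52188362 -0.11236292  0.068     ]]
rail dir [-0.01275186  0.99991869] 0.7306473479264216
[-0.01096032  0.99993993] 0.30674677968981673 disc-pad 0.1467018210356057 stop-pad 0.14796693490316715
[[ 3.53936794e-01 -9.35269279e-01 -3.50160471e-04]
 [-9.35267374e-01 -3.53936792e-01  1.92031629e-03]
 [-1.91994750e-03 -3.52176926e-04 -9.99998095e-01]]
```

>>> {"name": "carry_out", "arguments": {"steps": [[[2.5,4.2,0],-4,1],[[2.5,4.2,0],-4,1],[[2.5,4.2,0],-4,1],[[2.5,4.2,0],-4,1],[[2.5,4.2,0],-4,1],[[2.5,4.2,0],0,1],[[2.5,4.2,0],0,1],[[2.5,4.2,0],0,1],[[2.5,4.2,0],0,1],[[2.5,4.2,0],0,1]], "squeeze": 20}}

```text
time: 1.1
position: [0.4702, -0.1575, 0.2401]
tool_rot: [-0.701, 0.713, 0.002, -0.0]
ft_force: [-0.2, -1.0, 0.6]
grip_width: 0.015
```

>>> {"name": "carry_out", "arguments": {"steps": [[[2.8,4.0,0],1.5,1],[[2.6,4.0,0],0,1],[[0.3,0.4,-4],0,1],[[0,0,-4],0,1],[[0,0,-4],0,1],[[0,0,0],0,1],[[0,0,0],0,1]]}}

```text
time: 1.8
position: [0.5327, -0.0621, 0.1176]
tool_rot: [0.715, -0.699, 0.001, -0.002]
ft_force: [0.2, -0.2, 1.6]
grip_width: 0.0005
```

Run:
```python
from h import *
c=snap("top","pics/top1.png");s=snap("scene","pics/scene1.png")
o=robot.get_obs();print(o["time"],o["position"],o["ft_force"],o["grip_width"],R.from_quat(o["tool_rot"]).as_matrix()[:,0])
a=cv2.imread("pics/top1.png")[220:330,300:500];b=cv2.imread("pics/scene1.png")[130:270,180:380]
cv2.imwrite("pics/z1.png",np.vstack([cv2.resize(a,(480,264),interpolation=2),cv2.resize(b,(480,336),interpolation=2)]))
print(pix(s,o["position"]-[0,0,.022]))
```

```text
1.9 [ 0.53285858 -0.06234911  0.11858535] [-0.37383943 -0.26202942  0.16777807] 0.00044056693656643615 [ 2.31989483e-02 -9.99730584e-01 -7.54438273e-04]
[[257.64203589 204.55342076]]
```

View pics/z1.png

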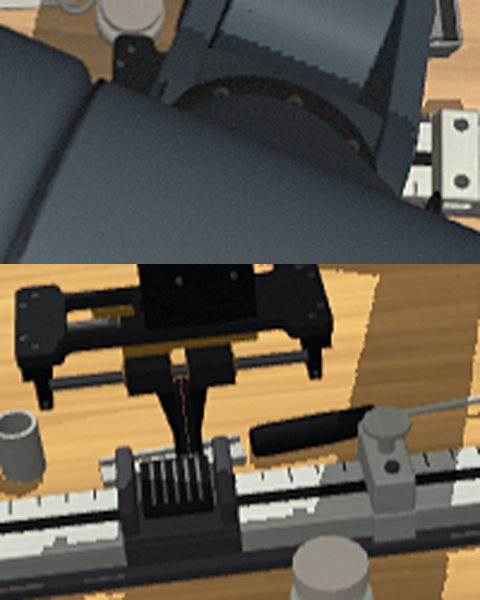

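The crops show the closed tips at (186,455), just above the pad and clear of the disc. I'll centre them and come down gently.

>>> {"name": "carry_out", "arguments": {"steps": [[[-0.5,-1.1,0],-0.7,1],[[0,0,-1.5],0,1],[[0,0,-1],0,1],[[0,0,0],0,1],[[0,0,0],0,1]]}}

```text
time: 2.4
position: [0.5316, -0.0787, 0.1009]
tool_rot: [0.71, -0.705, 0.009, -0.005]
ft_force: [0.8, -0.6, -0.1]
grip_width: 0.0002
```

>>> {"name": "carry_out", "arguments": {"steps": [[[-0.5,0.5,-0.8],0,1],[[0,0,-0.5],0,1],[[0,0,0],0,1],[[0,0,0],0,1]]}}

```text
time: 2.8
position: [0.5265, -0.0735, 0.0881]
tool_rot: [0.71, -0.705, 0.01, -0.005]
ft_force: [-0.5, 0.0, 0.1]
grip_width: 0.0007
```

>>> {"name": "carry_out", "arguments": {"steps": [[[0,0,-0.6],0,1],[[0,0,-0.3],0,1],[[0,0,-0.2],0,1],[[0,0,0],0,1]]}}

```text
time: 3.2
position: [0.5289, -0.0736, 0.0783]
tool_rot: [0.71, -0.705, 0.012, -0.007]
ft_force: [-3.1, 0.4, 6.9]
grip_width: 0.0004
```

>>> {"name": "carry_out", "arguments": {"steps": [[[-0.1,0,-0.3],0,1],[[0,0,-0.3],0,1],[[0,0,-0.2],0,1]]}}

```text
time: 3.5
position: [0.5311, -0.0744, 0.0746]
tool_rot: [0.71, -0.704, 0.016, -0.009]
ft_force: [-5.7, 0.9, 23.6]
grip_width: 0.0002
```

>>> {"name": "carry_out", "arguments": {"steps": [[[-0.1,0.3,-0.1],0,1],[[-0.1,0.5,-0.1],0,1],[[-0.1,0.5,-0.1],0,1]]}}

```text
time: 3.8
position: [0.5303, -0.0635, 0.0757]
tool_rot: [0.71, -0.704, 0.02, -0.009]
ft_force: [-0.5, -1.2, 9.5]
grip_width: 0.0006
```

>>> {"name": "carry_out", "arguments": {"steps": [[[-0.1,0.6,-0.2],0,1],[[-0.1,0.7,-0.2],0,1],[[-0.1,0.7,-0.15],0,1],[[0,0.7,-0.15],0,1],[[0,0.6,-0.15],0,1]]}}

```text
time: 4.3
position: [0.5301, -0.0328, 0.0751]
tool_rot: [0.711, -0.703, 0.025, -0.01]
ft_force: [-3.4, -1.1, 13.5]
grip_width: 0.0008
```

Run:
```python
from h import *
s=snap("scene","pics/scene2.png")
o=robot.get_obs();print(o["time"],o["position"],o["ft_force"])
b=cv2.imread("pics/scene2.png")[130:270,180:400]
cv2.imwrite("pics/z2.png",cv2.resize(b,(770,490),interpolation=2))
```

```text
4.35 [ 0.53004399 -0.03189112  0.07510063] [-2.94966079  0.46863019 13.74439022]
```

View pics/z2.png

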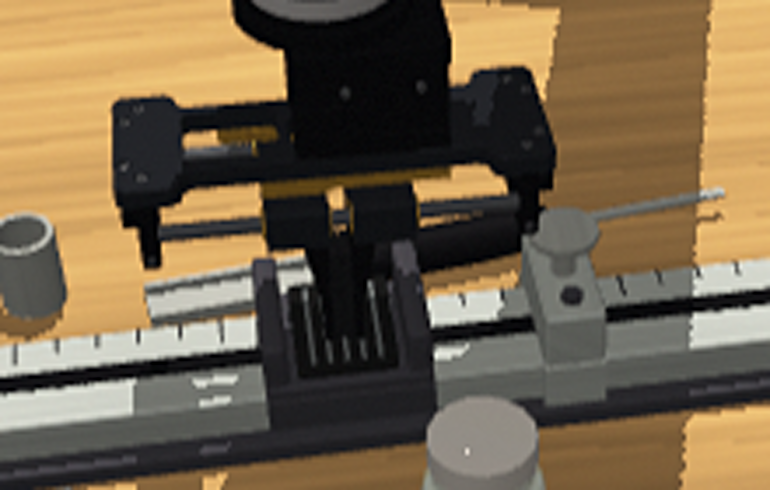

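The carriage is following the tip, which is centred between the cheeks at (345,330), with the disc at (565,230). About 50 mm is left.

>>> {"name": "carry_out", "arguments": {"steps": [[[-0.05,0.6,-0.15],0,1],[[-0.05,0.7,-0.15],0,1],[[-0.05,0.7,-0.15],0,1],[[-0.05,0.7,-0.15],0,1],[[-0.05,0.6,-0.15],0,1],[[-0.05,0.5,-0.15],0,1]]}}

```text
time: 4.95
position: [0.5294, 0.0044, 0.0752]
tool_rot: [0.712, -0.701, 0.03, -0.011]
ft_force: [-2.8, -1.0, 14.2]
grip_width: 0.0003
```

Around 14 mm remains, so I'll slow down.

>>> {"name": "carry_out", "arguments": {"steps": [[[-0.05,0.3,-0.15],0,1],[[-0.05,0.3,-0.15],0,1],[[-0.05,0.3,-0.15],0,1],[[-0.05,0.25,-0.15],0,1]]}}

```text
time: 5.35
position: [0.5291, 0.0152, 0.0752]
tool_rot: [0.713, -0.7, 0.034, -0.011]
ft_force: [-2.8, -1.0, 14.3]
grip_width: 0.0003
```

>>> {"name": "carry_out", "arguments": {"steps": [[[-0.05,0.2,-0.15],0,1],[[-0.05,0.2,-0.15],0,1],[[-0.05,0.2,-0.15],0,1]]}}

```text
time: 5.65
position: [0.5289, 0.0204, 0.0753]
tool_rot: [0.714, -0.699, 0.037, -0.012]
ft_force: [-4.2, -1.1, 14.2]
grip_width: 0.0005
```

>>> {"name": "carry_out", "arguments": {"steps": [[[-0.05,0.2,-0.15],0,1],[[-0.05,0.2,-0.15],0,1]]}}

```text
time: 5.85
position: [0.5293, 0.0215, 0.0753]
tool_rot: [0.715, -0.697, 0.04, -0.011]
ft_force: [-3.0, -6.4, 11.7]
grip_width: 0.0002
```

Run:
```python
from h import *
s=snap("scene","pics/scene3.png")
o=robot.get_obs();print(o["time"],o["position"],o["ft_force"])
b=cv2.imread("pics/scene3.png")[150:260,240:400]
cv2.imwrite("pics/z3.png",cv2.resize(b,(800,550),interpolation=2))
```

```text
5.9 [0.52942913 0.02160512 0.07528514] [-2.71142771 -6.90952467 11.80837585]
```

View pics/z3.png

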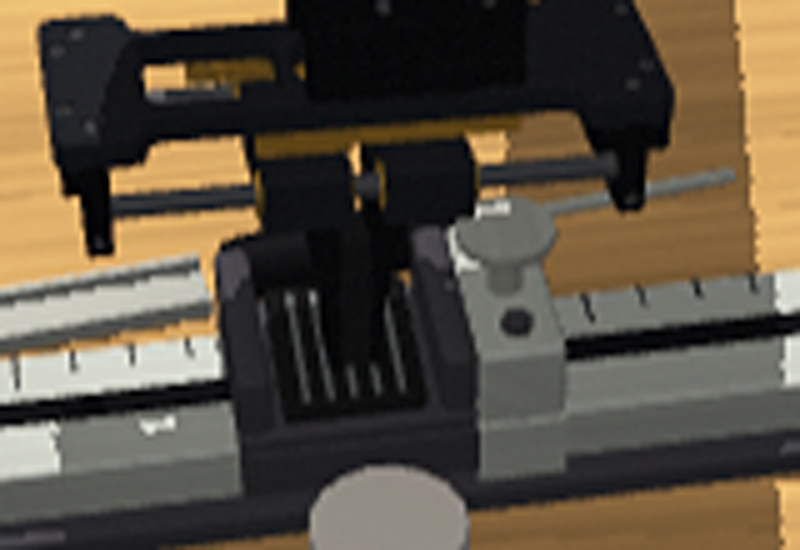

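The carriage's right cheek at (455,350) now sits flush against the stop block, and the y force has jumped from -1 to -7 N, so it is in contact. I'll press once more lightly, then lift straight up.

>>> {"name": "carry_out", "arguments": {"steps": [[[-0.05,0.2,-0.15],0,1],[[0,0.1,0.2],0,1],[[0,0,0.5],0,1],[[0,0,1],0,1],[[0,0,2],0,1],[[0,0,4],0,1],[[0,0,4],0,1],[[0,0,4],0,1]]}}

```text
time: 6.7
position: [0.524, 0.0226, 0.2331]
tool_rot: [0.717, -0.697, 0.035, -0.006]
ft_force: [1.5, -0.4, -1.1]
grip_width: 0.0007
```

>>> {"name": "carry_out", "arguments": {"steps": [[[0,-2,4],0,1],[[-1,-4,1],0,1],[[-2,-4,0],0,1],[[-2,-4,0],0,1],[[-2,-4,0],0,1],[[-2,-4,0],0,1],[[-2,-4,0],0,1],[[0,0,0],0,1],[[0,0,0],0,1]]}}

```text
time: 7.6
position: [0.4155, -0.2472, 0.2982]
tool_rot: [0.718, -0.694, 0.05, -0.012]
ft_force: [-0.1, -0.0, 0.2]
grip_width: 0.0004
```

Run:
```python
from h import *
t=snap("top","pics/top4.png");s=snap("scene","pics/scene4.png")
o=robot.get_obs();print(o["time"],o["position"],o["ft_force"])
a=cv2.imread("pics/top4.png")[180:360,240:520];b=cv2.imread("pics/scene4.png")[150:300,140:460]
cv2.imwrite("pics/z4.png",np.vstack([cv2.resize(a,(467,300),interpolation=2),cv2.resize(b,(640,300),interpolation=2)[:,110:577]]) if 0 else np.vstack([cv2.resize(a,(640,300),interpolation=2),cv2.resize(b,(640,300),interpolation=2)]))
```

```text
7.7 [ 0.41624009 -0.24622875  0.2981661 ] [ 0.96015426  0.79548392 -0.11704534]
```

View pics/z4.png

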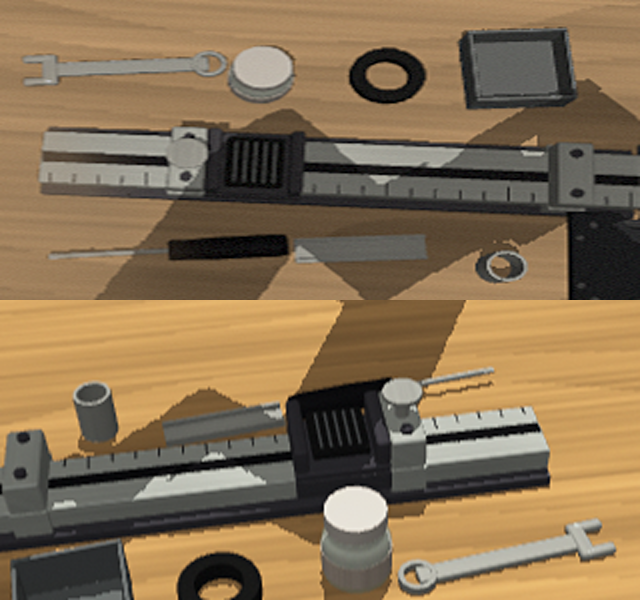

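The carriage sits flush against the disc stop in both views: cheek and block meet at (207,160) in the top view and (388,440) in the scene view. The pad is level again and the other objects look unmoved. I'll check the distance, then hand in.

Run:
```python
from h import *
import pickle
t=pickle.load(open("top0.pkl","rb"));T=lambda u,v:[240+u/2.2857,180+v/1.6667]
p=world(t,[T(255,162),T(187,154),T(187,161)],[.058,.092,.067]);print(p,np.linalg.norm((p[1:]-p[0])[:,:2],axis=1))
a,b=cv2.imread("pics/top0.png"),cv2.imread("pics/top4.png")
print("bystander diff",[cv2.absdiff(a[y0:y1,x0:x1],b[y0:y1,x0:x1]).mean().round(1) for x0,y0,x1,y1 in [(245,205,372,245),(390,205,430,245),(438,195,495,230),(258,315,370,340)]])
robot.hand_in()
```

```text
[[0.52274443 0.01936322 0.058     ]
 [0.52181441 0.07436001 0.092     ]
 [0.51840591 0.07455806 0.067     ]] [0.05500466 0.05536509]
bystander diff [np.float64(4.9), np.float64(4.4), np.float64(3.9), np.float64(18.1)]
the job is handed in; nothing more can be done
```

The carriage now stands right up against the marked stop (the disc stop, on the +y side), and I've handed the job in. I pressed the pad with the closed fingertips and pushed the carriage about 95 mm with the pad held down. I then lifted straight off and moved the arm clear.

- **Position:** carriage_mid measures 55.0 to 55.4 mm from the stop, against 55 mm for contact. The measurement is good to about 2 mm.
- **Contact force:** the push along the rail stayed at about 1 N while sliding, which means the brake was free. It rose to about 7 N at the stop.
- **Pressing force:** this was 10 to 24 N at each reading, with the pad nearly at the bottom of its travel. It is more than the 6 to 13 N given, but well under the limits.
- **Pad:** it looks level and up again in the last pictures. I judged that by eye and did not measure the angle.
- **Other objects:** they look unmoved. Picture differences were small around the wrench and jar, tape roll and junction box. The screwdriver area differed more (18 against 4 to 5). I put that down to the arm's shadow, which falls there in the last picture. I did not measure the screwdriver, coupling or rail offcut separately.
- **Tool tilt:** the tool drifted to about 5° of tilt during the push, with no visible effect on the result.
- **Time:** the robot's clock stood at about 7.7 s when I handed in.

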